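Pin the sample rack into its dock with the tapered pin

TASK

Take the blue-knobbed tapered pin from its stand and push it down through the bridge hole of the loading dock into the offset hole of the yellow tongue underneath, so that the pin itself draws the sample rack into line, until its shoulder sits fully home on the bridge; then let go. Feel your way and press gently, neither ramming the pin nor pushing the rack by hand, and leave the other things on the bench alone.

Things in the scene. Friction and masses are not known exactly. Their poses are not given: they have to be found in the camera images.
- dock: Fixed loading dock: white base plate 8 mm thick, aluminium bridge 70 (x) x 110 (y) mm, 6 mm thick, top 70 mm above the bench, on cheeks 43 mm either side of its round vertical hole, 18 mm in diameter. Origin: on that hole's axis, at bench height. z up; x along the slide, from the bridge towards the tubes. Base from x -47 to +168 mm, 130 mm wide.
- rack: Sliding carriage with green tube rack (tubes 119 mm high, from 80 mm beyond the bridge hole towards dock +x) that carries the yellow tongue. It slides along dock x only and reads 0 to the dock when in line; it starts 5.2 to 6 mm out towards dock +x. About 5.5 N along x draws it in line; let go, it springs partly back. Origin at bench height; axes as the dock's.
- carrier (a point): On the rack, midway across, 63 mm above the bench at the tongue's top face (1 mm under the bridge). The tongue, 8 mm thick, space below, has an 18 mm hole at this point's dock x, but floats sideways on the carriage: its hole stands anywhere up to 7.2 mm to either side (dock y) of this point. Not in the state: seen through the bridge hole, or found by feel. About 4 N shifts it.
- drift: Tapered steel pin, blue round knob, 140 g. Origin: on its axis at the shoulder's underside; z towards the knob. Shoulder 28 mm in diameter, z 0 to 4 mm; knob 22 mm, z 4 to 44 mm; straight shank 16.5 mm, z 0 to -18 mm, then a taper to a flat 7 mm nose at z -58 mm. Hangs upright by its shoulder in one of the stand's holes, origin 64 mm above the bench.
- stand: Fixed grey pin stand, block 50 (x) x 120 (y) x 64 mm high, origin at the centre of its underside, with two through holes 21 mm in diameter at y -33 and +33 mm; one holds the tapered pin, the other the plain pin, either way round.
- plain_pin: Bystander: plain straight pin 15 mm in diameter with a black round knob (22 mm in diameter, top 44 mm above its origin), hanging in the other hole of the stand. Origin at the underside of its shoulder.
- bottle_a: Bystander: loose white bottle with a white cap, 44 mm in diameter, 95 mm high; origin at the centre of its underside.
- bottle_b: Bystander: loose white bottle with a blue cap, 44 mm in diameter, 95 mm high; origin at the centre of its underside.
- jar: Bystander: loose clear jar with a red cap, 52 mm in diameter, 60 mm high; origin at the centre of its underside.
- marker: Bystander: white marker with a blue cap, 135 x 14 x 14 mm, lying along its x; origin at the centre of its underside.
- stopper: Bystander: black tube stopper, 24 mm in diameter, 18 mm high; origin at the centre of its underside.
There are look-alikes about, which are no part of the job. What is shaped like the stand but orange, red or turquoise is not meant.

How it is judged (in metres and radians):
On the way, in this order (a step that is already met when the one before it is completed fails the run):
1. the tapered pin is lifted clear of its stand (z of drift in the frame of stand above 0.124 m), for 0.05 s.
2. the pin's nose stands in the tongue's hole while that hole is still more than 2.5 mm out of line along its slide (z of drift in the frame of dock below 0.116 m and horizontal distance between drift and dock below 0.015 m and horizontal distance between rack and dock above 0.0025 m), for 0.05 s.
At the end, for the whole second after the job is handed in: The tapered pin stands upright (within 4.5 degrees) through both holes with its shoulder on the bridge (gap under 1.6 mm, axis within 2.5 mm of the bridge hole's), the rack drawn to within 3 mm of in line, the pin at rest and released (z of drift in the frame of dock below 0.0716 m and horizontal distance between drift and dock below 0.0025 m and angle between the z axis of drift and the z axis of dock, either way round below 0.08 rad and horizontal distance between rack and dock below 0.003 m and linear speed of drift below 0.01 m/s); the robot touches nothing.
It fails at once if the pin is rammed: more than 35 N between it and the dock or the rack (contact force between drift and dock above 35 N or contact force between drift and rack above 35 N).
It fails at once if the rack is pushed by the robot itself (more than 4 N) (contact force between any of the arm, the fingers and rack above 4 N).
It fails at once if the plain pin is taken out or lifted (moved more than 20 mm) (distance of plain_pin from where it was at the start of the episode above 0.02 m).
It fails at once if a bystander is disturbed (moved more than 20 mm) (distance of any of bottle_a, bottle_b, jar, marker, stopper from where it was at the start of the episode above 0.02 m).
It also fails if it takes over 54 s, if anything falls off the work surface, if the arm or the gripper's body presses on something with over 40 N, if the wrist force passes 120 N, or if a joint passes its speed limit or range.

ROBOT

A 7-joint arm with a two-finger parallel gripper is mounted at the origin on the work surface. World frame = base frame: x ahead of the robot, y to its left, z up, the work surface at z = 0. Lengths are in m, angles in degrees, forces in N, time in s.
With the tool pointing down it reaches from about 0.425 to 1.025 m from the base axis. Payload 3.6 kg.
Tool frame: the origin (TCP) lies at the very end of the fingers, on their centre line; the grasp point (between the pads) lies 19 mm behind it; z points along the fingers, y is the line along which they close (so a half turn about z gives the same grasp; the last joint's range is limited). The gripper opens to 85 mm and grips with 20 to 120 N. Pads are 22 mm wide; open, the fingers measure 114 mm over their backs; the gripper's body (76 mm by 85 mm) begins 54 mm behind the grasp point. The pads swing forward as they close: fully open they stand 13 mm farther back than shut.
Start: joints at [63.226, 33.873, 2.773, 92.16, -1.908, 54.013, -1.931], TCP at [0.265, -0.675, 0.196] pointing down, gripper open.
Joint ranges: [-153.93, 153.93], [-27.13, 128.08], [-72.61, 78.16], [10.71, 143.7], [-87.88, 267.88], [4.46, 118.87], [-176.78, 176.78]. Speed limits (degrees/s): [147.25, 147.25, 180, 180, 180, 180, 180].

INTERFACE

Orientations are given as a 3x3 rotation matrix whose columns are the frame's x, y, z axes.
In Python, from rig import r gives the robot as it stands. Calls block until the motion is done:
- r.move_ptp(position, orientation): joint-space move of the TCP to a pose.
- r.move_l(position, rotation=None, v=0.15): straight line of the TCP; rotation=None keeps the orientation; v is the mean speed in m/s.
- r.move_joints(angles): joint-space move.
- r.let_go() and r.clamp(): open the fingers fully, or close them until they stop; the grip force is fixed at half the most.
- r.dwell(seconds).
- r.inverse_kinematics(position, orientation): joint angles nearest the present ones, or None.
- r.camera(name): name is "scene" or "top" or "wrist"; returns a dict with "image" (400x640x3 uint8, red, green, blue), "fx", "fy", "cx", "cy" (pixels), "k1" (the pictures are not rectified: a ray, as slopes to the right and down, at radius r is drawn at 1 + k1 r^2 times it, then the intrinsics apply), "world_from_camera" (4x4, takes a point from camera to world coordinates); the wrist camera has in their place "mount" (4x4, takes a point from camera to tool coordinates, whose origin is the TCP and whose axes are the flange's). Camera axes: x right, y up, looking along -z (the intrinsics and any distortion apply to the point x, -y, -z); pixel columns grow to the right and rows downward; lengths in m; the calibration is good to about 2 mm. A picture is of the moment at which its call begins: read the wrist's pose just before it. There is no depth.
A pose or a line that the arm cannot do raises r.PlanningError and nothing moves.
- r.finish_job(): hands the job in; it is judged then, once.
Readings, each from a call of its own:
- r.get_time(): time.
- r.get_joint_pos(): joint angles.
- r.get_joint_velocities(): joint speeds.
- r.get_joint_torque(): joint torques, N m.
- r.get_tcp_pos(): TCP position.
- r.get_orientation(): TCP orientation.
- r.get_contact_force(): force on the tool from outside, world axes, zero at the start.
- r.get_wrist_torque(): the same for the moment, N m.
- r.get_gripper_width(): finger opening in m.
- r.get_gripper_force(): force on a finger pad.
Only numpy, scipy, OpenCV 4.12 (cv2) and the standard library are available. Lean on these libraries where they do the work, as an engineer would, in place of code of your own. Each camera call takes 0.05 s, during which the arm holds its last target. There are 200 camera calls.

## Working session

There is one attempt and no reset: what is moved stays moved. The work goes in short steps, each a Python script; the robot and the scene stay as the last script left them, time stands still between calls to the robot, and variables do not carry over. Pictures are saved under pics/ and viewed, at most 10 in all, crops included, and the job is handed in when it is done.

```bash
ls; mkdir -p pics; python3 - <<'E'
from rig import r
import cv2, pickle, numpy as np
for n in ("scene","top"):
    c=r.camera(n); pickle.dump(c,open(n+".pkl","wb")); cv2.imwrite(f"pics/{n}0.png",c["image"][:,:,::-1])
    print(n,c["fx"],c["fy"],c["cx"],c["cy"],c["k1"]); print(np.round(c["world_from_camera"],3))
print(r.get_time(), r.get_tcp_pos(), r.get_orientation(), r.get_contact_force())
E
```

```text
pics
scene 469.3332734919107 469.3332734919107 312.96434239954925 197.81080812649375 -0.10466816556081719
[[ 0.836 -0.454  0.307  0.854]
 [ 0.548  0.698 -0.461 -0.561]
 [-0.006  0.554  0.833  0.985]
 [ 0.     0.     0.     1.   ]]
top 415.74797752696503 415.74797752696503 318.0670090850792 194.0012336650171 0.025546887608342634
[[-1.000e-03  9.930e-01 -1.150e-01  3.830e-01]
 [-1.000e+00  2.000e-03  2.600e-02 -4.700e-02]
 [ 2.600e-02  1.150e-01  9.930e-01  1.296e+00]
 [ 0.000e+00  0.000e+00  0.000e+00  1.000e+00]]
0.1 [ 0.26447327 -0.67417502  0.19496213] [[ 9.30887970e-01  3.65303830e-01 -8.36355817e-04]
 [ 3.65304770e-01 -9.30886181e-01  1.82838866e-03]
 [-1.10634691e-04 -2.00754978e-03 -9.99997979e-01]] [ 0.35581561 -0.10367808  0.07950556]
```

View pics/scene0.png

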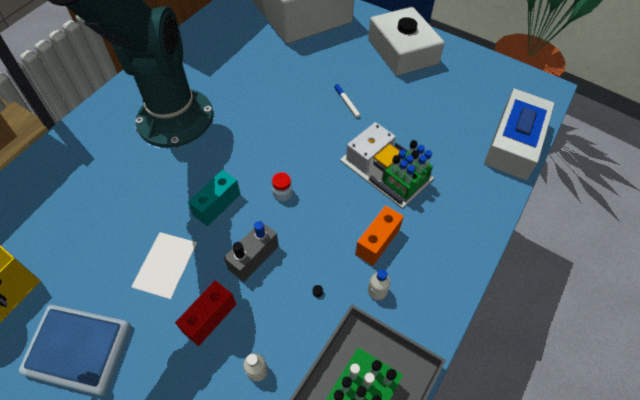

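View pics/top0.png

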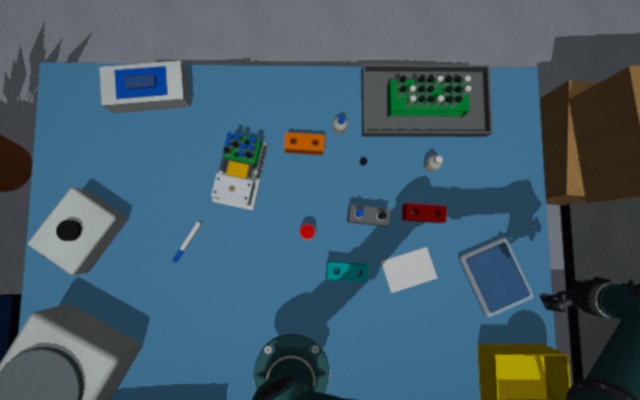

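Two stand-shaped candidates with pins: only the grey block (scene ~(252,252), top ~(369,214)) holds them; teal (top 347,271), red (424,212) and orange (305,142) blocks are the decoys. The blue knob is at scene (259,230), top (360,213), and the black plain pin at scene (238,250), top (382,215). The dock's bridge hole is at top ~(232,188), scene ~(371,140). The next step confirms this in a crop.

```bash
cat > h.py <<'E'
import numpy as np, cv2, pickle
def ray(c,uv,T=None):
    K=np.array([[c["fx"],0,c["cx"]],[0,c["fy"],c["cy"]],[0,0,1]])
    p=cv2.undistortPoints(np.array([[uv]],float),K,np.array([c["k1"],0,0,0.]))[0,0]
    T=c["world_from_camera"] if T is None else T
    T=np.asarray(T); return T[:3,3],T[:3,:3]@np.array([p[0],-p[1],-1])
def plane(c,uv,z,T=None):
    o,d=ray(c,uv,T); return o+d*(z-o[2])/d[2]
def proj(c,P,T):
    q=np.linalg.inv(T)@np.append(P,1); x,y=q[0]/-q[2],-q[1]/-q[2]; s=1+c["k1"]*(x*x+y*y)
    return np.array([c["fx"]*x*s+c["cx"],c["fy"]*y*s+c["cy"]])
def blobs(img,lo,hi,mn=10):
    m=cv2.inRange(cv2.cvtColor(img,cv2.COLOR_RGB2HSV),lo,hi)
    n,l,s,ce=cv2.connectedComponentsWithStats(m)
    return [(ce[i],s[i]) for i in range(1,n) if s[i][4]>=mn]
def wrist(r):
    T=np.eye(4); T[:3,3]=r.get_tcp_pos(); T[:3,:3]=r.get_orientation()
    c=r.camera("wrist"); return c,T@np.asarray(c["mount"])
E
python3 - <<'E'
from h import *
S=pickle.load(open("scene.pkl","rb"));T=pickle.load(open("top.pkl","rb"))
a=cv2.resize(S["image"][195:295,200:320],None,fx=4,fy=4,interpolation=2)
b=cv2.resize(T["image"][130:230,200:280],None,fx=4,fy=4,interpolation=2)
cv2.imwrite("pics/crop.png",np.hstack([a,b])[:,:,::-1])
for c,box in((S,(245,215,275,240)),(T,(350,200,372,225))):
    x0,y0,x1,y1=box
    for ce,s in blobs(c["image"][y0:y1,x0:x1],(105,150,50),(125,255,255)): print("blue",ce+[x0,y0],s,plane(c,ce+[x0,y0],.1))
print("hole",plane(T,(232,188),.07),plane(S,(371,140),.07))
print("black",plane(T,(382,215),.1),plane(S,(238,248),.1))
for n,uv in dict(tubes=(243,147),jar=(307,231),marker=(187,241)).items(): print(n,plane(T,uv,.06 if n!="tubes" else .119))
from rig import r
c=r.camera("wrist"); print(c["fx"],c["cx"],c["cy"],c["k1"]);print(np.round(c["mount"],3))
E
```

```text
blue [259.00740741 228.08148148] [  8   6  12  16 135] [ 0.47178778 -0.2019294   0.1       ]
blue [359.92857143 212.30952381] [ 7  9  7  7 42] [ 0.46811746 -0.1985087   0.1       ]
hole [0.54199834 0.17612976 0.07      ] [0.5429129  0.17432204 0.07      ]
black [ 0.46039493 -0.26234327  0.1       ] [ 0.46356644 -0.26559941  0.1       ]
tubes [0.65444349 0.13845357 0.119     ]
jar [ 0.41542155 -0.04570262  0.06      ]
marker [0.3867196  0.30490196 0.06      ]
342.4258941044266 322.208291279813 208.0009553225659 -0.07040640040126603
[[-0.     0.958  0.287  0.074]
 [ 1.     0.001 -0.001  0.   ]
 [-0.001  0.287 -0.958 -0.177]
 [ 0.     0.     0.     1.   ]]
```

View pics/crop.png

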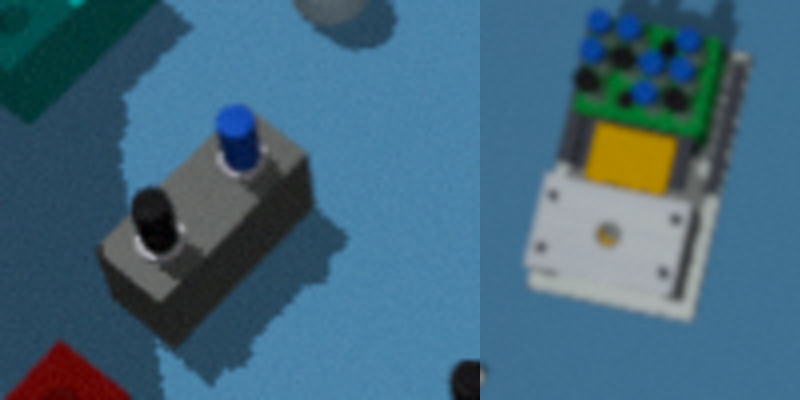

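The crop confirms it. The blue knob sits in the far hole of the grey stand, crop (237,140), and the black one is at (155,215). On the dock, yellow is visible through the bridge hole at crop (607,235). Next I take wrist views of both.

```bash
cat >> h.py <<'E'
def R(deg):
    a=np.radians(deg); x=np.array([np.cos(a),np.sin(a),0]); z=np.array([0,0,-1.]); return np.column_stack([x,np.cross(z,x),z])
E
python3 - <<'E'
from h import *; from rig import r
for k,(p,a) in enumerate([((.47,-.2,.20),83),((.5425,.175,.165),-18)]):
    r.move_ptp(p,R(a)); r.dwell(.3); c,T=wrist(r); pickle.dump((c,T),open(f"w{k}.pkl","wb"))
    cv2.imwrite(f"pics/w{k}.png",c["image"][:,:,::-1]); print(r.get_time(),r.get_tcp_pos(),r.get_joint_pos().round(0))
    if k==0:
        for ce,s in blobs(c["image"],(105,150,40),(125,255,255),100): print(ce,s,plane(c,ce,.1,T))
a,b=[cv2.imread(f"pics/w{k}.png") for k in(0,1)]
cv2.imwrite("pics/w01.png",np.vstack([cv2.resize(a,(480,300)),cv2.resize(b,(480,300))]))
E
```

```text
2.375 [ 0.46993626 -0.20033133  0.19992317] [ 33.  19. -19. 119.   9.  43.   2.]
[628.70699433  96.78827977] [616  84  24  26 529] [ 0.73256916 -0.14673729  0.1       ]
[319.99695122 192.375     ] [307 176  26  33 656] [ 0.46913748 -0.19703587  0.1       ]
4.7083 [0.54258376 0.17465801 0.16503534] [ -23.   25.    1.  114.   -0.   41. -130.]
```

View pics/w01.png

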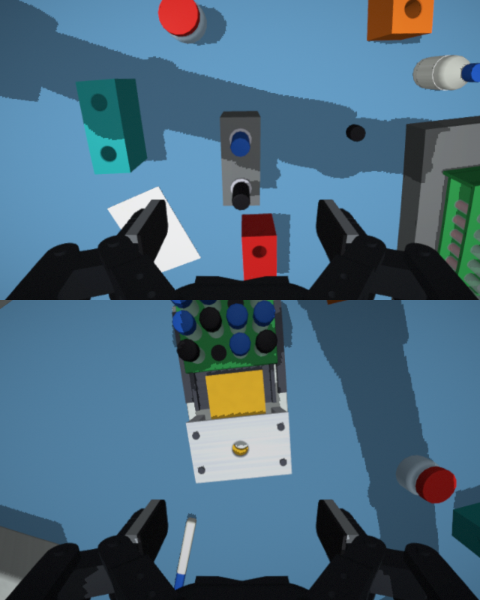

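Top half: blue knob at (240,142) in the grey stand, with the plain pin at (240,193). Bottom half: bridge hole at (240,449), i.e. full-resolution (320,198). Next I measure the hole and the tongue hole.

```bash
python3 - <<'E'
from h import *
c,T=pickle.load(open("w1.pkl","rb")); im=c["image"]
cv2.imwrite("pics/hole.png",cv2.resize(im[175:220,290:350],None,fx=12,fy=12,interpolation=1)[:,:,::-1])
hsv=cv2.cvtColor(im,cv2.COLOR_RGB2HSV)
m=((hsv[...,1]<45)&(hsv[...,2]>150)).astype(np.uint8); m[:140]=0
n,l,s,ce=cv2.connectedComponentsWithStats(m); i=l[190,300]; print(s[i])
ct,h=cv2.findContours((l==i).astype(np.uint8),cv2.RETR_CCOMP,cv2.CHAIN_APPROX_NONE)
out=max(ct,key=cv2.contourArea); P=np.array([plane(c,q[0],.07,T)[:2] for q in out]).astype(np.float32)
rc=cv2.minAreaRect(P*1000); print("bridge",rc)
for q in ct:
    if 40<cv2.contourArea(q)<2000:
        H=np.array([plane(c,p[0],.07,T)[:2] for p in q]).astype(np.float32)*1000
        print("hole",cv2.minEnclosingCircle(H),cv2.fitEllipse(H))
c,T=pickle.load(open("w0.pkl","rb"))
import pickle
# knob top edge: grey stand rect at z=.064
hsv=cv2.cvtColor(c["image"],cv2.COLOR_RGB2HSV)
for ce,s in blobs(c["image"][220:290,290:350],(0,0,0),(180,255,35),60): print("black",ce+[290,220],s[:5],plane(c,ce+[290,220],.1,T))
E
```

```text
[  248   140   141   104 10317]
bridge ((547.394775390625, 175.22390747070312), (109.70162963867188, 77.90493774414062), 78.02813720703125)
hole ((533.65771484375, 225.178955078125), 5.470481872558594) ((533.656982421875, 225.2828826904297), (9.348653793334961, 10.428037643432617), 50.07089614868164)
hole ((514.452880859375, 135.13165283203125), 5.091503143310547) ((514.4546508789062, 135.27737426757812), (8.845917701721191, 9.934144020080566), 88.83932495117188)
hole ((543.7162475585938, 176.02474975585938), 10.020536422729492) ((543.0258178710938, 176.3014678955078), (18.003040313720703, 18.650346755981445), 128.3682403564453)
hole ((573.2645263671875, 217.05247497558594), 5.3196187019348145) ((572.9645385742188, 217.00653076171875), (9.126362800598145, 10.189193725585938), 41.92563247680664)
hole ((553.7177734375, 126.89266204833984), 5.4072418212890625) ((553.6516723632812, 126.92471313476562), (8.880077362060547, 10.123851776123047), 99.74722290039062)
black [321.2721202  260.72954925] [ 20  23  23  36 599] [ 0.46243965 -0.25920532  0.1       ]
```

View pics/hole.png

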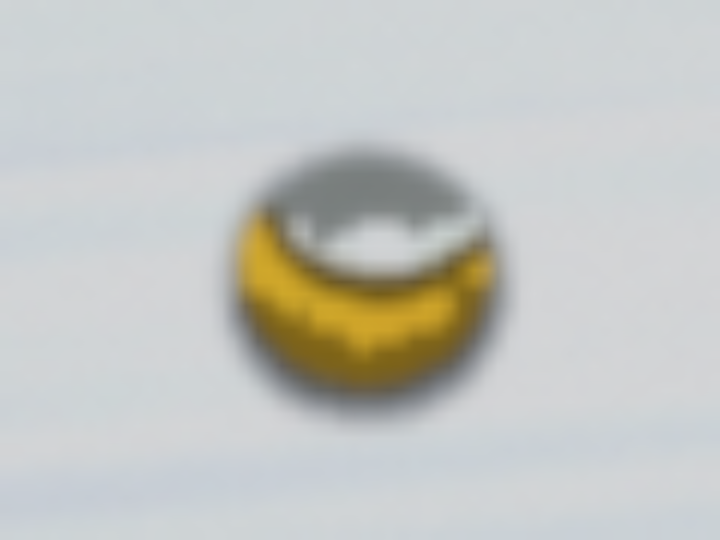

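Bridge hole (crop centre (370,280)) is at (543.6,176.1) mm, the mean of the four screws, with the dock heading about -12°. The tongue hole's edge arc bottoms out at crop (378,285), so its centre is near (387,152). Now I pick up the pin.

```bash
python3 - <<'E'
from h import *; from rig import r
c,T=pickle.load(open("w1.pkl","rb"))
b=plane(c,(290+370/12,175+280/12),.07,T); t=plane(c,(290+387/12,175+152/12),.063,T)
a=np.radians(-12); D=np.array([[np.cos(a),np.sin(a)],[-np.sin(a),np.cos(a)]])
print("bridge",b,"tongue",t,"offset dock mm",D@(t-b)[:2]*1000)
c,T=pickle.load(open("w0.pkl","rb")); k=plane(c,(320,195.5),.108,T); print("knob",k)
k=np.array([k[0],k[1],0]); 
r.move_ptp(k+[0,0,.16],R(83.8)); r.move_l(k+[0,0,.073],v=.08); f0=r.get_contact_force(); r.clamp(); r.dwell(.2)
print(r.get_gripper_width(),r.get_gripper_force(),f0,r.get_contact_force())
r.move_l(k+[0,0,.20],v=.1); r.dwell(.2)
print(r.get_time(),r.get_gripper_width(),r.get_contact_force(),r.get_tcp_pos(),r.get_joint_pos().round())
c,T=wrist(r); pickle.dump((c,T),open("w2.pkl","wb")); cv2.imwrite("pics/w2.png",c["image"][100:,120:520,::-1])
E
```

```text
bridge [0.54336882 0.17541345 0.07      ] tongue [0.55000517 0.17201729 0.063     ] offset dock mm [ 7.19743464 -1.94216387]
knob [ 0.46911189 -0.19764063  0.108     ]
0.0001280237233697177 7.755266003950965 [-0.19179872  0.08161171  0.55725944] [-5.83048578  1.57403918 16.18500729]
10.45 -0.0002168321157178525 [-0.21346265 -0.23369404 -0.00531089] [ 0.46884802 -0.19747739  0.19952288] [ 37.  20. -25. 119.  12.  44.  -1.]
```

View pics/w2.png

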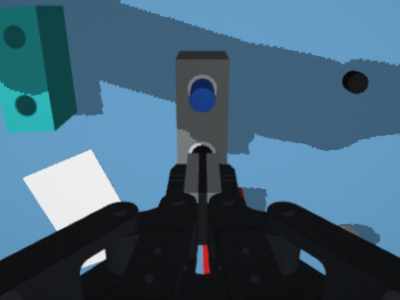

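The grasp missed: the fingers are fully shut (tips at crop (203,155)) and the blue knob (202,97) is still in the stand. I go down again and look before clamping.

```bash
python3 - <<'E'
from h import *; from rig import r
r.let_go(); print(r.get_gripper_width())
c,T=wrist(r); w0=c["image"][100:400,120:520]
for ce,s in blobs(c["image"],(105,150,40),(125,255,255),300): print(ce,s,plane(c,ce,.1,T))
k=np.array([.4691,-.1976,0]); r.move_l(k+[0,0,.073],v=.08); print(r.get_tcp_pos(),r.get_contact_force(),r.get_orientation().round(2))
c,T=wrist(r); w=c["image"][100:400,120:520]
for ce,s in blobs(c["image"],(105,150,40),(125,255,255),300): print(ce,s,plane(c,ce,.1,T))
s=r.camera("scene")["image"][180:280,200:333]
cv2.imwrite("pics/w3.png",np.hstack([w,cv2.resize(s,(400,300))])[:,:,::-1])
print(r.get_time())
E
```

```text
0.08584658665770648
[629.09418838 105.06813627] [616  93  24  25 499] [ 0.73216667 -0.14677748  0.1       ]
[321.26475038 195.32375189] [309 179  26  33 661] [ 0.46904009 -0.19688206  0.1       ]
[ 0.46947871 -0.19774615  0.07345236] [ 0.57173481  0.45599568 -0.00571047] [[ 0.11  0.99  0.  ]
 [ 0.99 -0.11 -0.  ]
 [-0.    0.   -1.  ]]
[319.99040867 258.28315263] [ 298  224   45   67 2398] [ 0.46923583 -0.19524549  0.1       ]
13.1667
```

View pics/w3.png

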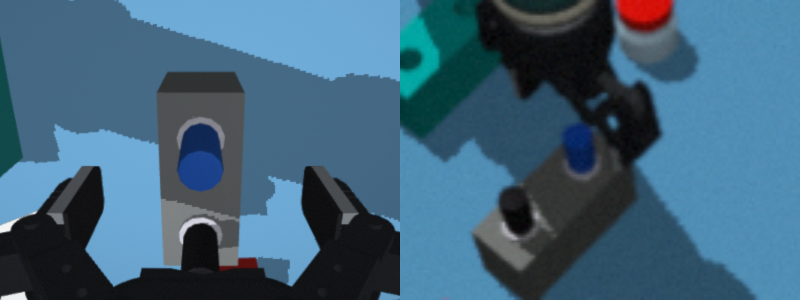

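The wrist view shows the open pad tips at crop (102,165)-(102,215). Cast through the mount, that puts them about 47 mm behind the reported TCP, instead of 13 mm. The shut tips in the earlier picture come out about 36 mm behind it. The fingers therefore really end about 35 mm above the reported TCP, which explains the 16 N when they closed onto the knob top. I'll descend by that much more, watching the force.

```bash
python3 - <<'E'
from h import *; from rig import r
k=np.array([.4691,-.1976,0])
for z in (.060,.050,.042):
    r.move_l(k+[0,0,z],v=.06); f=r.get_contact_force(); print(z,f.round(1))
    if abs(f[2])>5: raise SystemExit
c,T=wrist(r); w=c["image"][100:400,120:520]
r.clamp(); r.dwell(.2); print(r.get_gripper_width(),r.get_gripper_force(),r.get_contact_force().round(1))
w2=r.camera("wrist")["image"][100:400,120:520]
cv2.imwrite("pics/w4.png",np.hstack([w,w2])[:,:,::-1]); print(r.get_time())
if .015<r.get_gripper_width()<.03:
    r.move_l(k+[0,0,.17],v=.12); r.dwell(.2); print(r.get_gripper_width(),r.get_contact_force().round(2),r.get_tcp_pos(),r.get_time())
    c,T=wrist(r); pickle.dump((c,T),open("w5.pkl","wb")); cv2.imwrite("pics/w5.png",cv2.resize(c["image"][140:340,200:440],None,fx=3,fy=3)[:,:,::-1])
E
```

```text
0.06 [-0.2  0.4  0.3]
0.05 [ 0.3 -0.6  0.1]
0.042 [-0.  -0.3 -0. ]
0.020035542725192836 58.68954420089722 [-0.8  0.4  6.7]
15.0417
0.020244399069846007 [-0.17 -0.81 -0.56] [ 0.46867641 -0.19740747  0.16934174] 16.4583
```

View pics/w5.png

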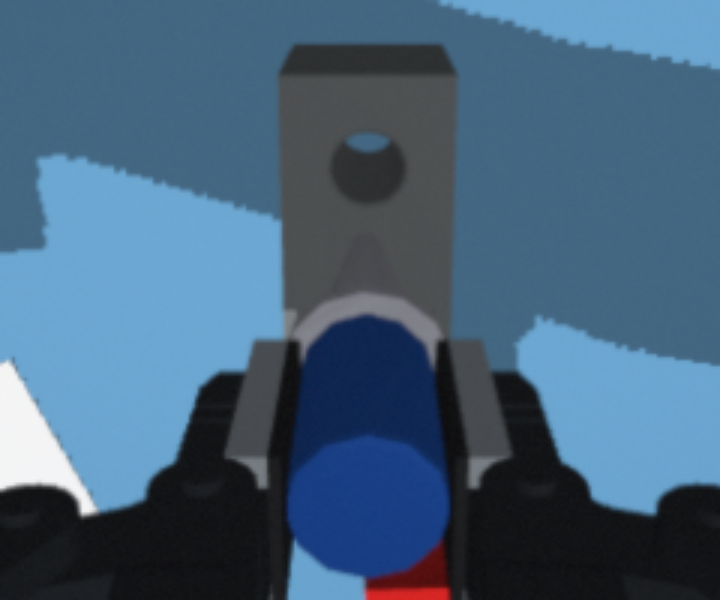

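The pin is held, with the knob top at crop (368,505), the shoulder ring at (368,320) and the nose tip at (366,235). Next I locate it in the tool frame and move above the dock.

```bash
python3 - <<'E'
from h import *; from rig import r
c,T=pickle.load(open("w5.pkl","rb")); M=np.asarray(c["mount"])
px=lambda x,y:(200+x/3,140+y/3)
def at(uv,z): o,d=ray(c,uv,M); return (o+d*(z-o[2])/d[2])*1000
print("knob top",at(px(368,505),-.066),"nose front",at(px(366,235),.036),"shoulder front",at(px(368,293),-.026), "shoulder sides",at(px(293,345),-.026),at(px(443,345),-.026))
k=np.array([.4691,-.1976,0])
R1=R(-12); b=np.array([.5436,.1758]); ux=R1[:2,0]; uy=np.array([-ux[1],ux[0]])
p=np.append(b+.0028*ux-.001*uy,.165)
r.move_ptp(p,R1); r.dwell(.3)
print(r.get_time(),r.get_tcp_pos(),r.get_contact_force().round(2),r.get_gripper_width(),r.get_joint_pos().round())
c,T=wrist(r); pickle.dump((c,T),open("w6.pkl","wb")); cv2.imwrite("pics/w6.png",cv2.resize(c["image"][140:340,200:440],None,fx=3,fy=3)[:,:,::-1])
E
```

```text
knob top [  0.32604717   0.74322181 -66.        ] nose front [ 1.8713463   0.46899574 36.        ] shoulder front [ 12.9033519    0.80606691 -26.        ] shoulder sides [  3.92547611 -11.25381494 -26.        ] [  3.91341328  12.86865185 -26.        ]
18.6667 [0.54625563 0.17369545 0.1650005 ] [ 0.67 -0.32 -1.85] 0.020078313957917 [ -20.   25.   -3.  114.    2.   41. -126.]
```

View pics/w6.png

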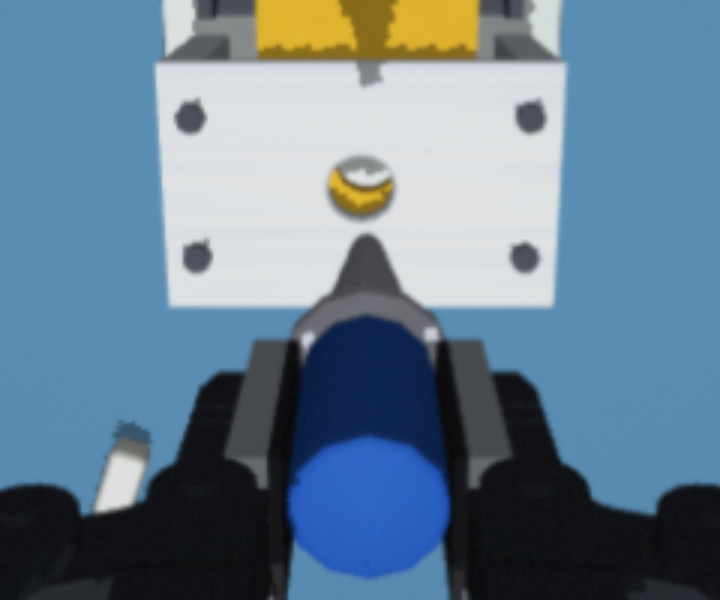

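The hand is square to the dock. The bridge hole is at crop (361,187) with its screws at (190,117), (530,117), (197,257), (524,257), the tongue hole edge is near (368,190), and the nose is at (366,235). I correct for the pin's offset in the hand and descend by feel until the nose is in the tongue.

```bash
cat > dk.py <<'E'
from h import *; from rig import r
R1=R(-12); ux=R1[:2,0]; uy=np.array([-ux[1],ux[0]])
c,T=pickle.load(open("w6.pkl","rb")); px=lambda x,y:(200+x/3,140+y/3)
b=np.mean([plane(c,px(*q),.07,T)[:2] for q in((190,117),(530,117),(197,257),(524,257))],0)
PIN=np.array([-.0011,-.0006])   # pin axis from TCP in dock axes (tool y = dock -y)
DZ=.022                         # pin origin above TCP
def go(o,z,v=.03):              # pin-axis offset o (dock, m) and pin origin height z
    q=b+(o[0]-PIN[0])*ux+(o[1]-PIN[1])*uy; r.move_l([q[0],q[1],z-DZ],R1,v=v)
def force(n=4):
    F=[]
    for _ in range(n): r.dwell(.02); F.append(r.get_contact_force())
    f=np.mean(F,0); return np.array([f[:2]@ux,f[:2]@uy,f[2]])
E
python3 - <<'E'
from dk import *
print("b",b,plane(c,px(361,187),.07,T)[:2])
o=np.array([.0028,-.0012]); go(o,.140,.08); r.dwell(.3); f0=force(8); np.save("f0.npy",f0); print(f0)
for z in np.arange(.134,.1075,-.003):
    go(o,z); f=force()-f0; print(round(z,4),f.round(1))
    if np.abs(f).max()>6: break
print(r.get_time(),r.get_tcp_pos())
E
```

```text
b [0.5432907  0.17599693] [0.54363122 0.17570837]
[ 0.15747591 -0.15732462 -1.1617572 ]
0.134 [0.1 0.1 0.2]
0.131 [-0.4  0.9 -0.3]
0.128 [-0.4  0.2 -0.2]
0.125 [-0.4  0.2 -0. ]
0.122 [-0.3 -0.   0.2]
0.119 [-0.3  0.1  0.1]
0.116 [0.4 0.5 0.1]
0.113 [ 0.1  0.  -0.1]
0.11 [-0.1  0.3 -0.1]
22.8417 [0.54691396 0.1745579  0.08789364]
```

The nose is 11 mm below the tongue's top face with no contact, so it is through both holes. Now I continue down, centring and yielding to side forces.

```bash
cat > down.py <<'E'
from dk import *
import sys
f0=np.load("f0.npy"); o0=np.array([.0028,-.0012])
try: st=np.load("st.npy"); z,s=st[0],st[1:]
except FileNotFoundError: z,s=.110,np.zeros(2)
step=.0015; tend=float(sys.argv[1]); i=0
while z>.0702 and r.get_time()<tend:
    z-=step if z>.074 else .0007
    o=o0*max(0,(z-.088)/.022)
    go(o+s,z); f=force()-f0
    for _ in range(4):                       # yield sideways
        d=np.array([min(f[0]+2,0)+max(f[0]-7,0),min(f[1]+5,0)+max(f[1]-5,0)])
        if not d.any(): break
        s+=np.clip(d*1e-4,-.0004,.0004); go(o+s,z); f=force()-f0
    np.save("st.npy",[z,*s]); print(round(z*1e3,1),(s*1e3).round(2),f.round(1))
    if f[2]>14 or np.abs(f[:2]).max()>14: print("stop"); break
print(r.get_time(),r.get_tcp_pos(),r.get_gripper_width())
E
python3 down.py 42
```

```text
108.5 [0. 0.] [-0.5  0.2 -0.4]
107.0 [0. 0.] [-0.7  0.2 -0.4]
105.5 [0. 0.] [ 0.2  0.3 -0. ]
104.0 [0. 0.] [-0.5  0.3 -0.1]
102.5 [0. 0.] [-0.4  0.4 -0.7]
101.0 [0. 0.] [-0.1 -0.2  0.1]
99.5 [0. 0.] [-0.3 -0.9  2.9]
98.0 [0. 0.] [ 0.5 -1.2  3.7]
96.5 [0. 0.] [ 0.1 -1.2  3.6]
95.0 [0. 0.] [ 0.6 -1.5  3.4]
93.5 [0. 0.] [ 1.2 -1.8  3.2]
92.0 [0. 0.] [ 1.  -1.9  3.4]
90.5 [0. 0.] [ 0.7 -3.   4.6]
89.0 [0. 0.] [ 1.4 -3.6  4.6]
87.5 [0. 0.] [ 1.6 -3.7  4.8]
86.0 [0. 0.] [ 1.7 -4.2  4. ]
84.5 [0. 0.] [ 1.7 -4.2  4. ]
83.0 [0. 0.] [ 1.2 -4.1  4.3]
81.5 [0. 0.] [ 1.1 -3.7  4.8]
80.0 [0. 0.] [ 1.8 -4.   3.5]
78.5 [0. 0.] [ 1.9 -4.2  3.5]
77.0 [0. 0.] [ 1.9 -4.3  3.6]
75.5 [0. 0.] [ 1.5 -4.   3.9]
74.0 [0. 0.] [ 1.2 -4.1  3.8]
73.3 [0. 0.] [ 1.3 -4.8  4.3]
72.6 [0. 0.] [ 1.5 -4.4  5.7]
71.9 [0. 0.] [ 1.4 -4.4  5.2]
71.2 [0. 0.] [ 1.6 -3.9  5.2]
70.5 [0. 0.] [ 1.4 -4.5  5. ]
69.8 [0. 0.] [ 0.5 -4.7  8.9]
32.3417 [0.54457867 0.17635641 0.04824687] 0.020398666094338963
```

```bash
python3 - <<'E'
from dk import *
f0=np.load("f0.npy"); z,*s=np.load("st.npy"); s=np.array(s)
for _ in range(8):
    z-=.0003; go(s,z,.01); f=force()-f0; print(round(z*1e3,1),f.round(1),r.get_tcp_pos()[2].round(5))
    if f[2]>16: break
t=np.array(r.get_tcp_pos()); r.let_go(); r.dwell(.2); print(r.get_contact_force().round(1))
r.move_l(t+[0,0,.11],R1,v=.12); r.dwell(.3); print(r.get_time())
c,T=wrist(r); S=r.camera("scene")
cv2.imwrite("pics/end.png",np.hstack([c["image"][80:380,120:520],cv2.resize(S["image"][100:210,325:445],(400,300),interpolation=2)])[:,:,::-1])
E
```

```text
69.5 [ 0.4 -5.3 10.5] 0.04823
69.2 [-0.5 -5.2 13.1] 0.04823
68.9 [-0.4 -5.6 15.2] 0.04819
68.6 [-1.5 -5.9 17.3] 0.04818
[-0.9 -1.  -0.1]
35.8417
```

View pics/end.png

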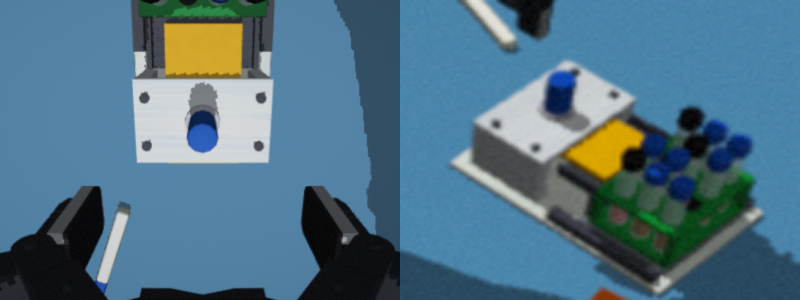

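The pin stands upright with its shoulder on the bridge (knob at (202,135) left, (560,92) right), and the gripper is clear of everything. TCP z stayed at 48.2 mm while the downward force rose from 10 to 17 N, so it is hard seated.

```bash
python3 -c "
from rig import r
print(r.finish_job(), r.get_time())"
```

```text
the job is handed in; nothing more can be done
the job is handed in; nothing more can be done
```

The tapered pin is fully seated through the bridge and tongue, pressed home with no more than about 17 N downward, then released, and the job is handed in at about 36 s; the first grasp missed because the fingers end about 35 mm short of the reported TCP, and no verdict was returned.

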